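# Unpin the guard hinge and hold its loose leaf in line

### The job

Draw the red-knobbed hinge pin up out of the jamb block's hinge and park it upright in the blue side notch, hanging by its knob, and let go of it. Then take the hinge leaf that matches (the one with a single knuckle in the middle of its edge) out of its stand, bring its knuckle in between the two knuckles of the jamb block so that the holes line up for the pin (the brass V behind them locates it), and finish while still gripping the leaf there, upright and still. Leave the other leaf and everything else on the bench where it is.

Things in the scene. Friction and masses are not known exactly. Their poses are not given: they have to be found in the camera images.
- jamb: Fixed jamb block. Origin on the bench under the vertical hinge axis; x from the axis into the post (the loose leaf belongs on the -x side), y towards the blue pin rest. Base plate x -26..66, y -40..90, z 0..10 mm; aluminium post x 18..50, y -30..30 mm; two steel knuckles (24 mm outside, 12 mm bore) on the axis at z 20..38 and 66..84 mm. Its top is z = 84 mm everywhere; only the pin is higher.
- jamb_bore (a point): Where the centre of the loose leaf's hole must come: on the hinge axis, 52 mm above the bench, in the middle of the 28 mm gap between the jamb knuckles; axes as the jamb. The knuckle enters along +x. Behind the gap a rigid brass V saddle opens to -x; its two 45 degree faces touch a 24 mm knuckle just when it is on the axis.
- notch (a point): Middle of the notch in the blue pin rest, at its top face, 84 mm above the bench, at x 8, y 68 mm from the hinge axis; axes as the jamb. Notch 13 mm wide in y, plate 8 mm thick, closed end 12 mm to +x, open end 20 mm to -x, open above and below. The shank goes in from above or from the front; the knob rests on the top face.
- pin: Hinge pin, about 40 g: red knob 22 mm across, 30 mm high, on a steel shank 8 mm across, 62 mm long. Origin at the centre of the knob's underside, z up the knob. At the start it stands in the jamb's knuckles, knob on the upper one (origin 84 mm above the bench), and draws straight up.
- leaf: Matching leaf, steel, about 0.2 kg: one knuckle (24 mm outside, 12 mm bore, 20 mm high) in the middle of one edge. Origin at the centre of its hole, z up along the hole; plate x -88..-18, z -30..30 mm, 8 mm thick in y; mass centre near x -46 mm. Stands in its stand's slot, origin 36 mm above the bench, same axes as the stand, knuckle away from the robot. Grip the plate across its 8 mm.
- stand: Fixed grey stand of the matching leaf: base 80x60x6 mm, two walls 62 mm long to 20 mm above the bench, an 11 mm slot along x between them. Origin under its centre on the bench; the leaf's hole is 53 mm from it in x. The two stands may have changed places.
- other_leaf: The other hinge leaf, which does not match: same plate, but two 16 mm high knuckles, at the top and the bottom of the edge. Same axes and height in its own, equal stand. Leave it alone.
- tape_roll: Roll of tape, 92 mm across, 48 mm high, at the back. Bystander; origin under its centre.
- hex_block: White block with black hex keys, 36x60x82 mm, at the back. Bystander; origin under its centre.
- dropper: Brown dropper bottle, 30 mm across, 92 mm high. Bystander; origin under its centre.
- bottle_left_2: Wash bottle, 69 mm across, 237 mm high, back left. Bystander; origin under its centre.
There are look-alikes about, which are no part of the job. Leave any orange look-alike of the stand alone. Several things have the shape of the pin; the one meant has the colours described above.

How it is judged (in metres and radians):
On the way, in this order (a step that is already met when the one before it is completed fails the run):
1. the pin is drawn up clear of the knuckles (z of pin in the frame of notch above 0.058 m and distance of leaf from where it was at the start of the episode below 0.02 m).
2. the pin hangs upright in the side notch by its knob, let go (x of pin in the frame of notch between -0.016 and 0.011 m and y of pin in the frame of notch between -0.005 and 0.005 m and z of pin in the frame of notch between -0.004 and 0.004 m and angle between pin's own z axis and vertical below 0.12 rad and contact force between the fingers and pin below 0.2 N and linear speed of pin below 0.03 m/s and distance of leaf from where it was at the start of the episode below 0.02 m), for 0.2 s.
3. the matching leaf is lifted out of its stand (distance of leaf from where it was at the start of the episode above 0.03 m and height (world z) of leaf above 0.052 m and contact force between leaf and stand below 0.1 N and contact force between the fingers and leaf above 2 N), for 0.1 s.
At the end, for the whole second after the job is handed in: Leaf gripped (over 2 N) and still, its hole within 3.5 mm of the hinge axis, 5 mm of mid-gap height, 0.1 rad of upright; pin upright in the notch (+11 to -16 mm along, 5 mm across, 4 mm in height); other leaf moved under 20 mm, other things under 30 mm (x of leaf in the frame of jamb_bore between -0.0035 and 0.0035 m and y of leaf in the frame of jamb_bore between -0.0035 and 0.0035 m and horizontal distance between leaf and jamb_bore below 0.0035 m and z of leaf in the frame of jamb_bore between -0.005 and 0.005 m and angle between leaf's own z axis and vertical below 0.1 rad and contact force between the fingers and leaf above 2 N and linear speed of leaf below 0.02 m/s and angular speed of leaf below 0.2 rad/s and x of pin in the frame of notch between -0.016 and 0.011 m and y of pin in the frame of notch between -0.005 and 0.005 m and z of pin in the frame of notch between -0.004 and 0.004 m and angle between pin's own z axis and vertical below 0.12 rad and distance of other_leaf from where it was at the start of the episode below 0.02 m and distance of each of tape_roll, hex_block, dropper, bottle_left_2 from where it was at the start of the episode below 0.03 m); the arm keeps its last pose, push and grip.
It fails at once if the other leaf or another bystander is disturbed (other leaf 20 mm, others 30 mm) (distance of other_leaf from where it was at the start of the episode above 0.02 m or distance of any of tape_roll, hex_block, dropper, bottle_left_2 from where it was at the start of the episode above 0.03 m).
It also fails if it takes over 56 s, if anything falls off the work surface, if the arm or the gripper's body presses on something with over 40 N, if the wrist force passes 120 N, or if a joint passes its speed limit or range.

### The arm

A 6-joint arm with a two-finger parallel gripper is mounted at the origin on a cart in front of the work surface, level with it; the furniture and walls round the work are solid. World frame = base frame: x ahead of the robot, y to its left, z up, the work surface at z = 0. Lengths are in m, angles in degrees, forces in N, time in s.
With the tool pointing down it reaches from about 0.3 to 0.75 m from the base axis. Payload 8.5 kg.
Tool frame: the origin (TCP) lies between the finger pads; the fingertips stand 17 mm ahead of it and the grasp point (between the pads) lies 2 mm behind it (env.tip_reach is the distance from the TCP to the fingertips, in m); z points along the fingers, y is the line along which they close (so a half turn about z gives the same grasp; the last joint's range is limited). The gripper opens to 85 mm and grips with 20 to 120 N. Pads are 22 mm wide; open, the fingers measure 114 mm over their backs; the gripper's body (76 mm by 85 mm) begins 54 mm behind the grasp point. The pads swing forward as they close: fully open they stand 13 mm farther back than shut.
Start: joints at [-76.736, 21.807, 74.336, -0, 83.858, -12.336], TCP at [0.238, -0.496, 0.221] pointing down, gripper open.
Joint ranges: [-178.18, 178.18], [-50.72, 133.34], [12.68, 142.11], [-81.47, 261.47], [9.98, 163.14], [-165.26, 165.26]. Speed limits (degrees/s): [136.94, 136.94, 180, 180, 180, 180].

### API

Orientations are given as a 3x3 rotation matrix whose columns are the frame's x, y, z axes.
In Python, from rig import env, viewer gives the robot as it stands.
- The arm moves only by the tool move_arm, never from a script. Its argument "motion" is a list of rows, each a list of 2 entries, a list of its own where there are three numbers: the shift along the tool's x, y, z normalised to -1 to 1, where 1 is 50 mm, then the turn, a rotation vector about the tool's x, y, z normalised to -1 to 1, where 1 is 8 degrees. A call has 1 to 20 rows; each row shifts and turns the commanded pose from where the row before left it, along the tool's axes as they then stand; what a row does not reach is not made up. A row lasts 1/10 s, in which the tool goes at most 50 mm and 8.59 degrees, less where a joint would pass 70% of its speed; a pose out of reach is approached as far as the arm can. A call with a number of a shift or a turn outside -1 to 1 is refused whole. A call with a gripper value outside its range is refused whole. "claw" is the closure, from 0 (fully open) to 1 (shut), set as the call begins (left out, the last holds). The fingers move at their own pace and stop on an object; "force" is the grip in N (left out, the last holds). Time passes only in rows, so rows that do not move let the fingers close. It gives the time, the measured TCP pose, the force, the opening and the grip force at its end, in the units of the state.
- env.observe(): the state, without advancing time (a new reading comes with each control period).
- viewer.get_image(name): name is "scene" or "side" or "wrist"; returns a dict with "frame" (480x640x3 uint8, red, green, blue), "depth" (480x640 float32, m along the optical axis (not along the pixel's ray), 0 where there is no reading), "fx", "fy", "cx", "cy" (pixels), "eye" and "attitude" of the camera in the world; the wrist camera has in their place "T_tool_cam" (4x4, takes a point from camera to tool coordinates, whose origin is the TCP and whose axes are the flange's). Camera axes: x right, y up, looking along -z (the intrinsics and any distortion apply to the point x, -y, -z); pixel columns grow to the right and rows downward; lengths in m; the calibration is good to about 2 mm. A picture is of the moment at which its call begins: read the wrist's pose just before it.
- env.close_job(): hands the job in; it is judged then, once.
The state is a dict: "time_s": time; "q": joint angles; "qvel": joint speeds; "joint_efforts": joint torques, N m; "position": TCP position; "tool_rot": TCP orientation; "ft_force": force on the tool from outside, world axes, zero at the start; "wrist_torque": the same for the moment, N m; "grip_width": finger opening in m; "gripper_force": force on a finger pad.
Only numpy, scipy, OpenCV 4.12 (cv2) and the standard library are available. Lean on these libraries where they do the work, as an engineer would, in place of code of your own. Each camera call takes 0.05 s, during which the arm holds its last target. There are 200 camera calls.

## Working session

There is one attempt and no reset: what is moved stays moved. The work goes in short steps, Python scripts to look and compute and a tool call to move; the robot and the scene stay as the last step left them, time stands still between calls to the robot, and variables do not carry over. Pictures are saved under pics/ and viewed, at most 12 in all, crops included, and the job is handed in when it is done.

Besides the shell and the picture viewer there is one more tool, called after "Call:" in YAML: its name, and indented under it one key for each argument. move_arm: Moves the arm, as the interface text tells. Scaled input: -1 to 1 covers 50 mm each way for a shift and 8 degrees each way for a turn. Its arguments: {"type":"object","properties":{"motion":{"type":"array","items":{"type":"array"}},"claw":{"type":"number"},"force":{"type":"number"}},"required":["motion"]}

```bash
mkdir -p pics; ls; cat > h.py <<'E'
import numpy as np, cv2, json
from rig import env, viewer
def grab(n):
    s=env.observe(); im=viewer.get_image(n)
    if n=='wrist':
        T=np.eye(4);T[:3,:3]=np.array(s['tool_rot']);T[:3,3]=s['position'];T=T@np.array(im['T_tool_cam'])
    else:
        T=np.eye(4);T[:3,:3]=np.array(im['attitude']);T[:3,3]=im['eye']
    im['T']=T; return im
def cloud(im):
    d=im['depth'];v,u=np.indices(d.shape)
    p=np.stack([(u-im['cx'])/im['fx']*d,-(v-im['cy'])/im['fy']*d,-d],-1)
    return p@im['T'][:3,:3].T+im['T'][:3,3]
def save(n,f): cv2.imwrite('pics/'+n+'.png',cv2.cvtColor(f,cv2.COLOR_RGB2BGR))
E
python3 - <<'E'
from h import *
for n in ['scene','side','wrist']:
    im=grab(n); save(n,im['frame']); np.savez(''+n,**{k:np.array(v) for k,v in im.items()})
    print(n,im.keys(),im['T'][:3].round(3).tolist(),im['fx'],im['cx'],im['cy'])
print(env.observe())
E
```

```text
pics
scene dict_keys(['frame', 'depth', 'fx', 'fy', 'cx', 'cy', 'eye', 'attitude', 'T']) [[-0.644, 0.33, -0.69, 0.027], [-0.765, -0.293, 0.574, 0.696], [-0.013, 0.898, 0.441, 0.473]] 446.1736836169439 323.94820868889036 233.31841144539834
side dict_keys(['frame', 'depth', 'fx', 'fy', 'cx', 'cy', 'eye', 'attitude', 'T']) [[0.647, 0.406, -0.645, -0.109], [-0.762, 0.341, -0.55, -0.379], [-0.003, 0.848, 0.53, 0.655]] 571.2028222024903 329.27923532155336 238.22056189230733
wrist dict_keys(['frame', 'depth', 'fx', 'fy', 'cx', 'cy', 'T_tool_cam', 'T']) [[0.433, 0.87, 0.234, 0.296], [-0.901, 0.419, 0.11, -0.468], [-0.002, -0.258, 0.966, 0.373]] 336.0627557751321 318.99026885457596 237.106506764186
{'time_s': 0.15, 'q': array([-7.67349044e+01,  2.18333248e+01,  7.43714123e+01,  3.96589124e-04,
        8.38560503e+01, -1.23356165e+01]), 'qvel': array([-0.01851264, -0.06881655, -0.22574608, -0.05355448,  0.06057118,
       -0.1157945 ]), 'joint_efforts': array([ 2.68229916e-03, -4.48626459e+01, -2.31343639e+01, -1.53188666e-04,
        3.82456943e-03,  3.02536193e-06]), 'position': array([ 0.23760357, -0.49578908,  0.22096215]), 'tool_rot': array([[ 9.01827505e-01,  4.32096164e-01, -2.36741706e-04],
       [ 4.32096166e-01, -9.01826942e-01,  1.03421277e-03],
       [ 2.33379320e-04, -1.03497670e-03, -9.99999437e-01]]), 'ft_force': array([-0.50415609,  0.51737875,  0.3570544 ]), 'wrist_torque': array([ 0.0141159 , -0.00693804, -0.03689219]), 'gripper_force': 0.0, 'grip_width': 0.08551364772336782}
```

View pics/scene.png

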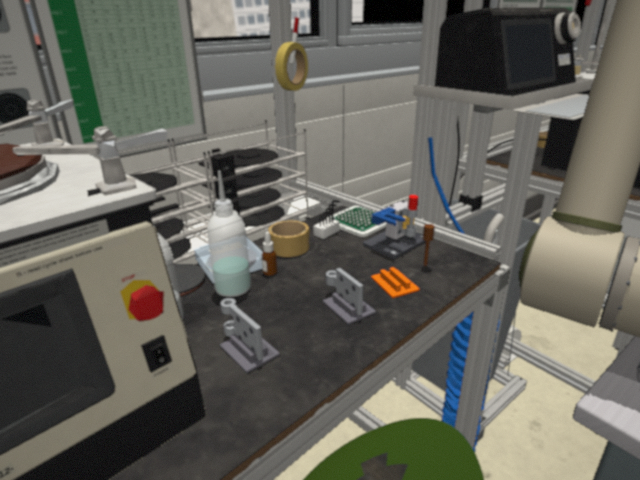

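View pics/side.png

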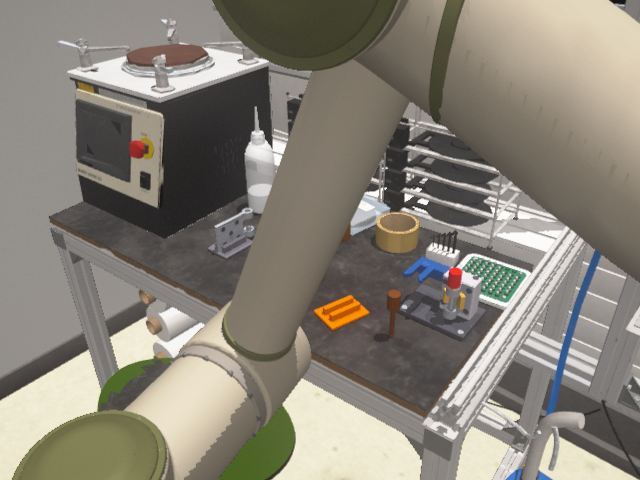

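The scene picture shows the jamb with the red knob at (413,203), the blue rest at about (388,216), leaves at (345,290) and (240,330), the orange stand at (396,281) and a brown pin look-alike at (428,240). In the side picture the red knob is at (455,279) and the blue notch at (428,268). Candidate leaves are the two in the scene picture, so I'll enlarge both, along with the jamb.

```bash
python3 - <<'E'
from h import *
a=np.load('scene.npz');s=np.load('side.npz')
c=lambda f,x,y,w,h:cv2.resize(f[y:y+h,x:x+w],(400,300),interpolation=cv2.INTER_CUBIC)
f=a['frame'];g=s['frame']
o=np.vstack([np.hstack([c(f,205,290,100,75),c(f,305,255,100,75)]),np.hstack([c(f,355,185,100,75),c(g,390,240,120,90)])])
save('crops',o)
P=cloud(s);Q=cloud(a)
def red(f): 
    f=f.astype(int); return (f[...,0]>150)&(f[...,1]<60)&(f[...,2]<60)
def blue(f):
    f=f.astype(int); return (f[...,2]>120)&(f[...,0]<70)&(f[...,1]<120)
for nm,f,p in(('scene',f,Q),('side',g,P)):
  for n,m in(('red',red(f)),('blue',blue(f))):
    m=m&(p[...,0]>.2)&(p[...,0]<.9)&(p[...,2]>0.03)&(p[...,2]<.16)&(p[...,1]>-.6)&(p[...,1]<0.1)
    x=p[m]; 
    if len(x):print(nm,n,len(x),np.median(x,0).round(4),x.min(0).round(3),x.max(0).round(3))
# leaves in scene: points z>0.03
for x0,y0,x1,y1 in((215,295,280,370),(320,262,380,322)):
    p=Q[y0:y1,x0:x1].reshape(-1,3); 
    for lo,hi in((.003,.009),(.014,.024),(.03,.07)):
        k=p[(p[:,2]>lo)&(p[:,2]<hi)];
        if len(k)>5: print(lo,len(k),k.mean(0).round(4),k.min(0).round(3),k.max(0).round(3),cv2.minAreaRect((k[:,:2]*1000).astype(np.float32)))
E
```

```text
scene red 19 [ 0.6007 -0.0348  0.112 ] [ 0.595 -0.046  0.11 ] [ 0.608 -0.028  0.113]
scene blue 230 [0.6324 0.015  0.0818] [ 0.581 -0.272  0.03 ] [0.706 0.049 0.1  ]
side red 173 [ 0.5992 -0.0448  0.1084] [ 0.593 -0.052  0.087] [ 0.616 -0.032  0.116]
side blue 940 [ 0.6546 -0.2168  0.0839] [ 0.581 -0.23   0.03 ] [0.701 0.046 0.16 ]
0.003 650 [0.5178 0.4461 0.0049] [0.485 0.382 0.003] [0.683 0.469 0.009] ((584.6735229492188, 429.8851013183594), (70.84459686279297, 204.92474365234375), 81.9731674194336)
0.014 461 [0.5328 0.4444 0.0184] [0.491 0.423 0.014] [0.591 0.454 0.024] ((540.8599853515625, 438.770751953125), (100.07533264160156, 30.77106285095215), 0.7218374609947205)
0.03 818 [0.5341 0.4407 0.0535] [0.49  0.428 0.03 ] [0.593 0.451 0.066] ((541.5213623046875, 441.922119140625), (22.991222381591797, 101.92320251464844), 85.9747085571289)
0.003 462 [0.5023 0.2432 0.0047] [0.464 0.125 0.003] [0.552 0.277 0.009] ((507.8666076660156, 200.8915252685547), (86.83268737792969, 152.72906494140625), 0.7838091850280762)
0.014 276 [0.5035 0.2499 0.0184] [0.473 0.231 0.014] [0.542 0.262 0.024] ((506.30474853515625, 250.40155029296875), (67.18303680419922, 30.66107749938965), 9.949236869812012)
0.03 659 [0.515  0.2445 0.0482] [0.472 0.225 0.03 ] [0.572 0.252 0.066] ((522.6620483398438, 244.67364501953125), (23.201143264770508, 100.306640625), 79.02053833007812)
```

View pics/crops.png

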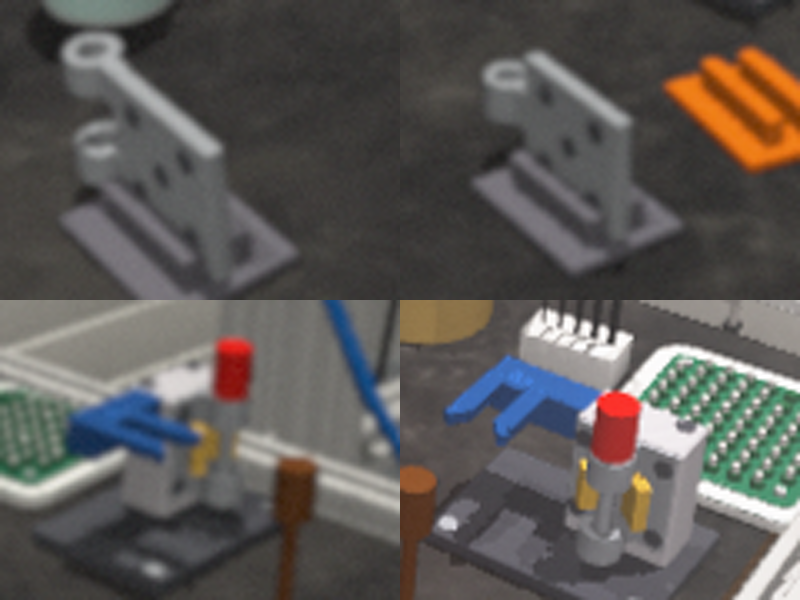

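View pics/wrist.png

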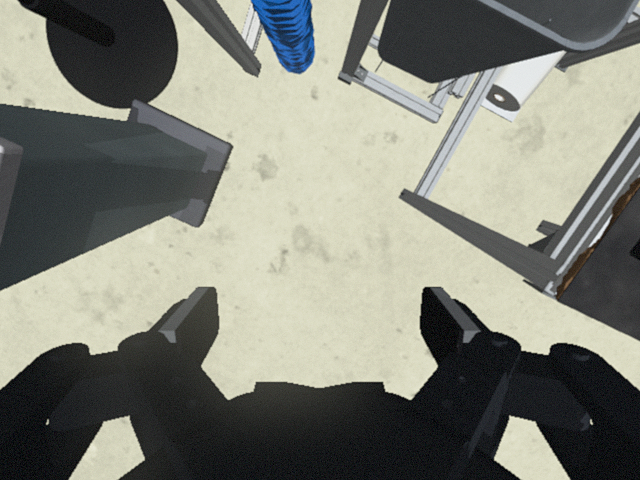

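Bottom edge of the crop: the leaf at scene (345,290), top right, has a single knuckle in the middle of its edge, so it is the matching one. The leaf at (240,330), top left, has two knuckles. The jamb holds the red-knobbed pin, and the blue fork is on its +y side. The wrist camera sees only floor for now. I'll move above the jamb to measure it.

Call:
move_arm:
  motion:
    - [[0, 0, -0.8], [0, 0, 0]]
    - [[0.76, -0.5, -0.4], [0, 0, 0]]
    - [[0.76, -0.5, 0], [0, 0, 0]]
    - [[0.76, -0.5, 0], [0, 0, 0]]
    - [[0.76, -0.5, 0], [0, 0, 0]]
    - [[0.76, -0.5, 0], [0, 0, 0]]
    - [[0.76, -0.5, 0], [0, 0, 0]]
    - [[0.76, -0.5, 0], [0, 0, 0]]
    - [[0.76, -0.5, 0], [0, 0, 0]]
    - [[0.76, -0.5, 0], [0, 0, 0]]
    - [[0.76, -0.5, 0], [0, 0, 0]]
    - [[0.76, -0.5, 0], [0, 0, 0]]
    - [[0.76, -0.5, 0], [0, 0, 0]]
    - [[0, 0, 0], [0, 0, 0]]
    - [[0, 0, 0], [0, 0, 0]]
  claw: 0
  force: 40

```text
time_s: 1.65
position: [0.5193, -0.0277, 0.281]
tool_rot: [[0.901, 0.434, -0.001], [0.434, -0.901, -0.0], [-0.001, -0.0, -1.0]]
ft_force: [0.0, 0.2, -0.0]
grip_width: 0.0855
gripper_force: 0.0
```

```bash
python3 - <<'E'
from h import *
im=grab('wrist');save('w1',im['frame']);np.savez('w1',**{k:np.array(v) for k,v in im.items()})
f=im['frame'].astype(int);P=cloud(im)
def st(n,m):
    x=P[m]; 
    if len(x): print(n,len(x),np.median(x,0).round(4),x.min(0).round(4),x.max(0).round(4)); 
    return x
R=(f[...,0]>120)&(f[...,1]<60)&(f[...,2]<60)
x=st('redtop',R&(P[...,2]>.105)&(P[...,2]<.125)); print(cv2.minEnclosingCircle((x[:,:2]*1000).astype(np.float32)))
B=(f[...,2]>100)&(f[...,0]<80)&(f[...,1]<140)&(P[...,2]>.075)&(P[...,2]<.095)
x=st('blue',B); print(cv2.minAreaRect((x[:,:2]*1000).astype(np.float32)))
E
```

```text
redtop 217 [ 0.6028 -0.0418  0.1137] [ 0.5939 -0.0496  0.1077] [ 0.6145 -0.029   0.1155]
((604.3157958984375, -39.272865295410156), 10.407510757446289)
blue 2614 [0.6294 0.0204 0.0838] [ 0.5799 -0.2229  0.0751] [0.6796 0.0482 0.0944]
((629.2845458984375, -87.98715209960938), (67.06975555419922, 277.4721984863281), 7.5080366134643555)
```

View pics/w1.png

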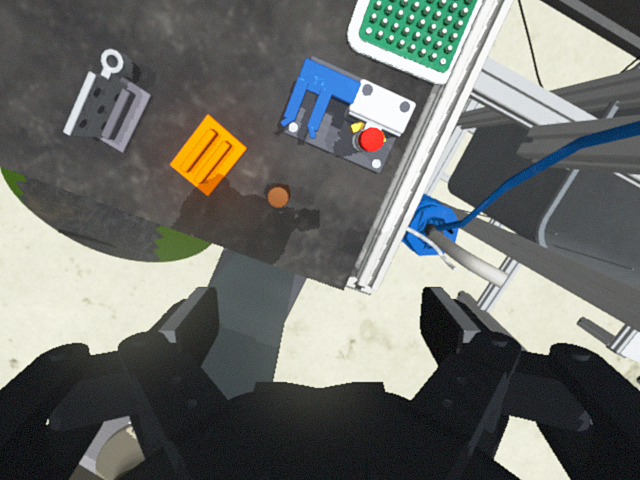

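The wrist view shows everything: red knob (371,139), blue fork with its notch opening at about (305,115), white post top (385,105), matching leaf with one knuckle (112,62), orange stand (208,155), brown pin (278,197). Next I'll fit the yaws and centres.

```bash
python3 - <<'E'
from h import *
im=dict(np.load('w1.npz'));f=im['frame'].astype(int);P=cloud(im)
v,u=np.indices(f.shape[:2]);box=lambda a,b,c,d:(u>=a)&(u<c)&(v>=b)&(v<d)
def fit(n,m,e=1):
    k=P[m];r=cv2.minAreaRect((k[:,:2]*1000).astype(np.float32));print(n,len(k),k[:,:2].mean(0).round(4),np.median(k[:,2]).round(4),np.round(r[0],1),np.round(r[1],1),round(r[2],1));return k
W=box(330,75,425,135)&(f.min(-1)>110)&(abs(P[...,2]-.084)<.005); fit('post',W)
B=box(270,45,365,150)&(f[...,2]>100)&(f[...,0]<80)&(abs(P[...,2]-.084)<.005); k=fit('blue',B)
# rasterise blue in frame of pin with yaw grid search: predicted notch free (8..,y68+-6.5)
pin=np.array([.6043,-.0398])
Pw=P[...,:2]-pin
best=[]
def jf(phi,q): c,s=np.cos(phi),np.sin(phi); return np.stack([q[:,0]*c+q[:,1]*s,-q[:,0]*s+q[:,1]*c],1)*1000
pp=P[W][:,:2];bb=P[B][:,:2]
for d in range(-30,1,2):
    a=jf(np.radians(d),pp-pin);b=jf(np.radians(d),bb-pin)
    front=b[b[:,0]<15]
    h=np.histogram(front[:,1],bins=np.arange(40,100,2))[0]
    print(d,np.percentile(a,[2,98],0).round(1).tolist(),h.tolist())
def plane(n,bx):
    m=box(*bx)&(P[...,2]>.058)&(P[...,2]<.072); k=fit(n+' plate top',m)
    m2=box(*bx)&(P[...,2]>.040)&(P[...,2]<.050); fit(n+' knuckle top',m2)
plane('leaf',(55,40,155,160))
m=box(95,45,128,80)&(P[...,2]>.042)&(P[...,2]<.050); k=fit('ring',m); print(cv2.minEnclosingCircle((k[:,:2]*1000).astype(np.float32)))
print('rail',P[box(380,100,480,280)][:,2].max(), 'brown',np.median(P[box(272,190,284,202)],0))
m=box(55,40,160,160)&(P[...,2]>.016)&(P[...,2]<.024);fit('walls',m)
m=box(55,40,160,160)&(P[...,2]>.003)&(P[...,2]<.009);fit('base',m)
c=lambda x,y,w,h:cv2.resize(im['frame'][y:y+h,x:x+w],(400,400),interpolation=cv2.INTER_CUBIC)
save('c2',np.hstack([c(55,40,110,110),c(275,45,150,150)]))
E
```

```text
post 2240 [ 0.6363 -0.0378] 0.0837 [630.2 -38.4] [48.3 59.6] 3.2
blue 2559 [0.6229 0.0236] 0.0838 [614.2  18.3] [66.3 57.8] 2.7
-30 [[2.7, -9.0], [51.0, 45.0]] [51, 67, 78, 82, 85, 95, 97, 96, 107, 124, 124, 119, 113, 123, 118, 124, 125, 109, 105, 92, 83, 74, 67, 47, 43, 33, 19, 10, 1]
-28 [[3.7, -10.1], [51.2, 44.1]] [49, 65, 74, 79, 84, 92, 94, 96, 94, 100, 114, 116, 121, 115, 124, 124, 124, 117, 106, 99, 89, 73, 73, 52, 43, 35, 22, 13, 1]
-26 [[4.7, -11.4], [51.3, 43.3]] [49, 59, 68, 74, 81, 88, 92, 97, 91, 82, 94, 106, 117, 122, 116, 123, 129, 125, 111, 102, 91, 79, 71, 61, 44, 36, 25, 13, 2]
-24 [[5.6, -12.4], [51.4, 42.4]] [43, 54, 64, 67, 81, 87, 94, 93, 85, 84, 75, 86, 106, 117, 116, 126, 127, 127, 121, 103, 97, 85, 72, 65, 47, 35, 25, 16, 2]
-22 [[6.5, -13.5], [51.5, 41.3]] [32, 50, 56, 65, 75, 81, 92, 93, 85, 81, 69, 64, 85, 105, 120, 120, 127, 136, 123, 109, 98, 85, 76, 64, 55, 38, 26, 14, 1]
-20 [[7.4, -14.6], [51.5, 40.2]] [20, 40, 52, 60, 69, 81, 88, 95, 89, 76, 68, 58, 59, 89, 107, 119, 120, 124, 130, 115, 100, 94, 80, 68, 54, 37, 26, 14, 1]
-18 [[8.2, -15.8], [51.4, 3
[... 1188 characters left out ...]
]] [0, 0, 0, 0, 17, 69, 79, 85, 65, 75, 56, 10, 2, 2, 3, 4, 9, 57, 90, 93, 96, 89, 69, 18, 0, 0, 0, 0, 0]
0 [[14.2, -25.9], [49.1, 29.2]] [0, 0, 0, 0, 7, 71, 78, 77, 71, 65, 55, 5, 0, 0, 0, 0, 2, 52, 79, 83, 90, 86, 69, 12, 0, 0, 0, 0, 0]
leaf plate top 863 [0.5094 0.2396] 0.0654 [508.3 241.1] [ 9.9 70.2] 82.5
leaf knuckle top 854 [0.5376 0.2353] 0.0454 [522.9 232.7] [98.8 23.8] 1.9
ring 455 [0.5583 0.234 ] 0.0456 [558.6 236. ] [24.1 29.2] 53.5
((556.9359130859375, 234.5471954345703), 15.42535400390625)
rail 0.4331866078478337 brown [0.51612662 0.01799451 0.09206286]
walls 783 [0.5082 0.2321] 0.0197 [507.1 231.9] [15.6 69.8] 84.7
base 1203 [0.5091 0.2216] 0.006 [507.4 239.9] [60.4 81. ] 84.6
```

View pics/c2.png

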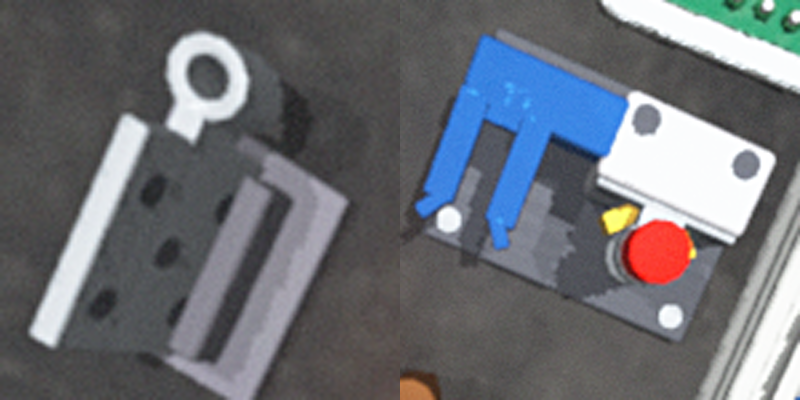

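The crop confirms the single knuckle on this leaf, ring at (208,75), and the clear notch between the blue prongs at (470,150). I'll refine the jamb yaw, fit the notch position and check the rail height.

```bash
python3 - <<'E'
from h import *
im=dict(np.load('w1.npz'));f=im['frame'].astype(int);P=cloud(im)
v,u=np.indices(f.shape[:2]);box=lambda a,b,c,d:(u>=a)&(u<c)&(v>=b)&(v<d)
B=box(270,45,365,150)&(f[...,2]>100)&(f[...,0]<80)&(abs(P[...,2]-.084)<.005)
W=box(330,75,425,135)&(f.min(-1)>110)&(abs(P[...,2]-.084)<.005)
pin=np.array([.6043,-.0398])
def jf(d,q): c,s=np.cos(np.radians(d)),np.sin(np.radians(d)); q=q[:,:2]-pin; return np.stack([q[:,0]*c+q[:,1]*s,-q[:,0]*s+q[:,1]*c],1)*1000
for d in(0,1,2,3,4,5,6):
    b=jf(d,P[B]);w=jf(d,P[W]);w=w[w[:,0]>22]
    m=(b[:,0]>-8)&(b[:,0]<14)
    lo=b[m&(b[:,1]<68)][:,1].max();hi=b[m&(b[:,1]>68)][:,1].min()
    e=b[(b[:,1]>65)&(b[:,1]<71)][:,0].min()
    print(d,'notch y',lo.round(1),hi.round(1),'end x',e.round(1),'blue x',np.percentile(b[:,0],[1,99]).round(1),'y',np.percentile(b[:,1],[1,99]).round(1),'post',np.percentile(w,[1,99],0).round(1).tolist())
for p in((430,170),(445,140),(420,210),(400,160),(460,90)): print(p,P[p[1],p[0]].round(3))
k=P[box(55,40,155,160)&(P[...,2]>.062)&(P[...,2]<.069)];q=(k[:,:2]*1000).astype(np.float32);print(cv2.fitLine(q,cv2.DIST_L2,0,.01,.01).ravel(),np.percentile(q,[1,99],0))
E
```

```text
0 notch y 62.3 74.3 end x 16.7 blue x [-21.   42.4] y [31.5 86.9] post [[22.2, -26.9], [49.9, 29.7]]
1 notch y 62.1 74.4 end x 17.4 blue x [-19.7  43.3] y [30.9 86.4] post [[22.2, -27.5], [49.7, 29.2]]
2 notch y 61.9 74.5 end x 18.6 blue x [-18.6  44.3] y [30.4 86.1] post [[22.2, -28.0], [49.5, 28.6]]
3 notch y 61.7 74.5 end x 19.9 blue x [-17.3  45.2] y [29.7 85.8] post [[22.3, -28.6], [49.5, 28.0]]
4 notch y 61.7 74.5 end x 21.1 blue x [-16.1  46.3] y [29.1 85.6] post [[22.3, -29.2], [49.5, 27.4]]
5 notch y 61.8 74.3 end x 22.3 blue x [-14.8  47.3] y [28.4 85.4] post [[22.3, -29.8], [49.5, 26.9]]
6 notch y 61.8 74.1 end x 23.5 blue x [-13.7  48.5] y [27.8 85.3] post [[22.3, -30.4], [49.7, 26.4]]
(430, 170) [ 0.612 -0.134  0.014]
(445, 140) [ 0.65  -0.132  0.013]
(420, 210) [ 0.557 -0.22  -0.191]
(400, 160) [ 0.607 -0.098 -0.001]
(460, 90) [ 0.709 -0.121  0.003]
[ 9.9221677e-01 -1.2452248e-01  5.0940781e+02  2.4009837e+02] [[474.82598877 233.49249268]
 [542.36547852 247.81259155]]
```

Call:
move_arm:
  motion:
    - [[0, 0, 0.3], [0, 0, 0.946]]
    - [[0, 0, 0.3], [0, 0, 0.946]]
    - [[0, 0, 0.3], [0, 0, 0.946]]
    - [[0.84, 0.165, 0.2], [0, 0, 0]]
    - [[0.84, 0.165, 0.2], [0, 0, 0]]
    - [[0, 0, 0], [0, 0, 0]]
    - [[0, 0, 0], [0, 0, 0]]
    - [[0, 0, 0], [0, 0, 0]]
  claw: 0.35

```text
time_s: 2.5
position: [0.6032, -0.0414, 0.2171]
tool_rot: [[0.999, 0.049, 0.0], [0.049, -0.999, -0.0], [0.0, 0.0, -1.0]]
ft_force: [-0.4, -0.0, 0.2]
grip_width: 0.0555
gripper_force: 0.0
```

```bash
python3 - <<'E'
from h import *
im=grab('wrist');f=im['frame'].astype(int);P=cloud(im);s=env.observe()
print(s['position'],s['grip_width'],np.array(s['tool_rot']).round(4).tolist())
R=(f[...,0]>110)&(f[...,1]<60)&(f[...,2]<60)&(P[...,2]>.109)&(P[...,2]<.12)
x=P[R];print(len(x),x.mean(0),cv2.minEnclosingCircle((x[:,:2]*1000).astype(np.float32)))
E
```

```text
[ 0.60320266 -0.04118637  0.21736007] 0.055647655270845794 [[0.9988, 0.0496, 0.0009], [0.0496, -0.9988, -0.0003], [0.0009, 0.0004, -1.0]]
376 [ 0.60323505 -0.04079202  0.11367548] ((604.9696655273438, -40.025245666503906), 10.762405395507812)
```

Call:
move_arm:
  motion:
    - [[0.02, -0.02, 0.5], [0, 0, 0]]
    - [[0, 0, 0.6], [0, 0, 0]]
    - [[0, 0, 0.5], [0, 0, 0]]
    - [[0, 0, 0.4], [0, 0, 0]]
    - [[0, 0, 0.24], [0, 0, 0]]
    - [[0, 0, 0], [0, 0, 0]]
    - [[0, 0, 0], [0, 0, 0]]

```text
time_s: 3.25
position: [0.6052, -0.0398, 0.1057]
tool_rot: [[0.999, 0.05, 0.002], [0.05, -0.999, -0.0], [0.002, 0.001, -1.0]]
ft_force: [0.4, -0.0, 0.0]
grip_width: 0.0554
gripper_force: 0.0
```

Call:
move_arm:
  motion:
    - [[0, 0, 0], [0, 0, 0]]
    - [[0, 0, 0], [0, 0, 0]]
    - [[0, 0, 0], [0, 0, 0]]
    - [[0, 0, 0], [0, 0, 0]]
    - [[0, 0, 0], [0, 0, 0]]
    - [[0, 0, 0], [0, 0, 0]]
  claw: 1
  force: 40

```text
time_s: 3.85
position: [0.6049, -0.0396, 0.1044]
tool_rot: [[0.999, 0.051, -0.0], [0.051, -0.999, 0.0], [-0.0, -0.0, -1.0]]
ft_force: [0.1, -0.2, 0.1]
grip_width: 0.0001
gripper_force: 0.0
```

The gripper closed on nothing, so I'll look.

```bash
python3 - <<'E'
from h import *
a=grab('wrist');b=grab('side');c=grab('scene')
o=np.hstack([cv2.resize(a['frame'],(400,300)),cv2.resize(b['frame'][215:335,370:530],(400,300),interpolation=cv2.INTER_CUBIC)])
o2=np.hstack([cv2.resize(c['frame'][150:270,340:500],(400,300),interpolation=cv2.INTER_CUBIC),np.zeros((300,400,3),np.uint8)])
save('miss',np.vstack([o,o2]))
for im in(a,b,c):
    f=im['frame'].astype(int);P=cloud(im)
    R=(f[...,0]>110)&(f[...,1]<60)&(f[...,2]<60)&(P[...,0]>.4)&(P[...,0]<.8)&(P[...,2]<.2)
    x=P[R]; 
    if len(x): print(len(x),x.mean(0).round(4),x.min(0).round(3),x.max(0).round(3))
print(env.tip_reach)
E
```

```text
1022 [0.578  0.0157 0.0698] [ 0.482 -0.051 -0.   ] [0.616 0.134 0.183]
174 [ 0.5979 -0.0437  0.1006] [ 0.594 -0.051  0.085] [ 0.607 -0.033  0.115]
245 [0.5022 0.3218 0.151 ] [ 0.43  -0.045 -0.002] [0.606 0.608 0.2  ]
0.017
```

View pics/miss.png

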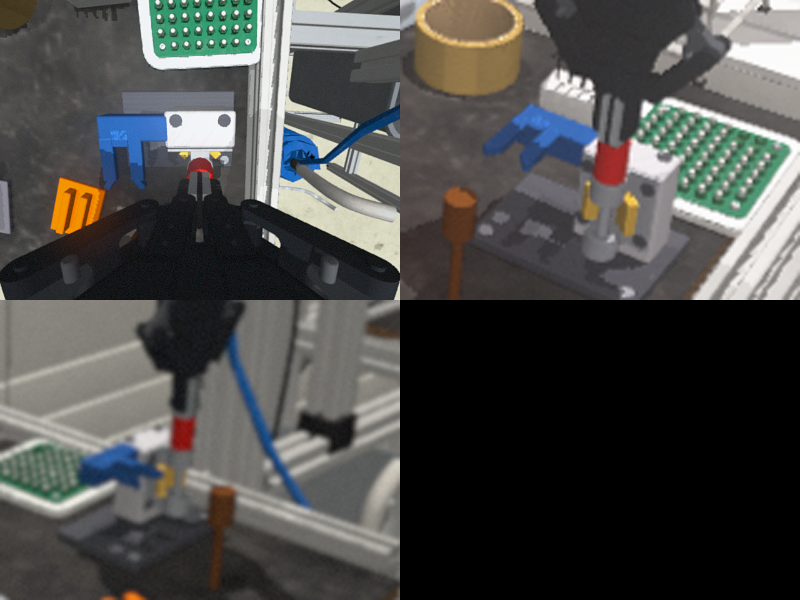

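```bash
python3 - <<'E'
from h import *
for n in('side','scene'):
    im=grab(n);P=cloud(im);f=im['frame'].astype(int)
    m=(abs(P[...,0]-.600)<.03)&(abs(P[...,1]+.043)<.03)&(P[...,2]>.05)&(P[...,2]<.2)
    p=P[m];r=f[m]
    for z in np.arange(.08,.2,.006):
        k=abs(p[:,2]-z)<.003
        if k.any(): print(n,z.round(3),k.sum(),p[k].mean(0).round(4),r[k].mean(0).round(0))
s=env.observe();print(s['position'],s['q'].round(2))
E
```

```text
side 0.08 125 [ 0.6133 -0.0463  0.0804] [127. 123. 126.]
side 0.086 84 [ 0.6131 -0.0459  0.0846] [174. 146. 148.]
side 0.092 42 [ 0.5978 -0.0447  0.0919] [152.  47.  45.]
side 0.098 43 [ 0.5987 -0.0433  0.0978] [149.  50.  48.]
side 0.104 32 [ 0.5982 -0.0442  0.1037] [152.  50.  48.]
side 0.11 50 [ 0.5987 -0.0445  0.11  ] [152.  51.  50.]
side 0.116 31 [ 0.5985 -0.0442  0.1155] [133.  73.  73.]
side 0.122 45 [ 0.597  -0.042   0.1225] [92. 91. 95.]
side 0.128 57 [ 0.5976 -0.0427  0.1282] [78. 78. 79.]
side 0.134 55 [ 0.5983 -0.0444  0.134 ] [76. 76. 77.]
side 0.14 65 [ 0.5977 -0.0435  0.1401] [83. 82. 84.]
side 0.146 55 [ 0.5978 -0.0437  0.146 ] [82. 81. 82.]
side 0.152 46 [ 0.5961 -0.0421  0.1516] [76. 75. 77.]
side 0.158 77 [ 0.5951 -0.0425  0.1582] [65. 64. 65.]
side 0.164 143 [ 0.5968 -0.0426  0.1641] [54. 53. 54.]
side 0.17 142 [ 0.5988 -0.0441  0.1697] [54. 53. 54.]
side 0.176 71 [ 0.598  -0.0486  0.1756] [56. 55. 55.]
side 0.182 86 [ 0.594  -0.0447  0.1819] [52. 51. 53.]
side 0.188 68 [ 0.5901 -0.0427  0.1879] [52. 51. 52.]
side 0.194 99 [ 0.5915 -0.0438  0.194 ] [54. 53. 54.]

[... 495 characters left out ...]
] [59. 60. 59.]
scene 0.134 31 [ 0.5978 -0.032   0.1343] [57. 58. 58.]
scene 0.14 34 [ 0.5988 -0.032   0.1401] [60. 61. 61.]
scene 0.146 33 [ 0.598  -0.0324  0.1463] [59. 60. 60.]
scene 0.152 23 [ 0.5963 -0.0343  0.1516] [47. 47. 48.]
scene 0.158 33 [ 0.5925 -0.0385  0.1581] [35. 36. 37.]
scene 0.164 54 [ 0.5952 -0.0431  0.1641] [27. 29. 30.]
scene 0.17 39 [ 0.5936 -0.0436  0.1697] [24. 26. 28.]
scene 0.176 38 [ 0.5934 -0.0411  0.1763] [23. 24. 27.]
scene 0.182 59 [ 0.5933 -0.0363  0.1819] [23. 24. 26.]
scene 0.188 42 [ 0.5912 -0.0344  0.1883] [22. 23. 26.]
scene 0.194 50 [ 0.5903 -0.0312  0.1943] [24. 25. 27.]
[ 0.60492226 -0.03959003  0.10439811] [-14.92  33.18  75.1    0.    71.72  72.18]
```

```bash
python3 - <<'E'
from h import *
def loc(im):
    d=im['depth'];v,u=np.indices(d.shape)
    p=np.stack([(u-im['cx'])/im['fx']*d,-(v-im['cy'])/im['fy']*d,-d],-1);T=np.array(im['T_tool_cam']);return p@T[:3,:3].T+T[:3,3]
im=dict(np.load('w1.npz'));t=loc(im);print(im['T_tool_cam'].round(3).tolist())
for p in((205,292),(212,300),(200,310),(432,292),(190,320),(170,335)): print('open',p,t[p[1],p[0]].round(4),im['depth'][p[1],p[0]].round(3))
im=grab('wrist');t=loc(im)
for v in range(255,345,6): print('shut',v,[t[v,u].round(3).tolist() for u in(300,312,325,336)])
E
```

```text
[[0.002, 0.966, 0.259, 0.065], [1.0, -0.002, 0.001, -0.0], [0.001, 0.259, -0.966, -0.152], [0.0, 0.0, 0.0, 1.0]]
open (205, 292) [ 0.0103 -0.0444 -0.0316] 0.131
open (212, 300) [ 0.0054 -0.043  -0.0285] 0.135
open (200, 310) [ 0.0083 -0.0427 -0.0427] 0.12
open (432, 292) [ 0.0108  0.0435 -0.0324] 0.13
open (190, 320) [ 0.0086 -0.0434 -0.0504] 0.113
open (170, 335) [ 0.0094 -0.0455 -0.061 ] 0.102
shut 255 [[-0.015, -0.015, 0.094], [0.01, -0.004, 0.016], [0.01, 0.003, 0.015], [0.007, 0.009, 0.024]]
shut 261 [[0.004, -0.01, 0.022], [0.01, -0.003, 0.006], [0.01, 0.003, 0.005], [0.006, 0.009, 0.017]]
shut 267 [[0.001, -0.01, 0.021], [0.01, -0.003, -0.002], [0.01, 0.003, -0.004], [0.007, 0.009, 0.006]]
shut 273 [[0.005, -0.009, 0.001], [0.009, -0.003, -0.008], [0.01, 0.003, -0.009], [0.007, 0.008, -0.003]]
shut 279 [[0.005, -0.009, -0.006], [0.011, -0.003, -0.019], [0.011, 0.003, -0.019], [0.007, 0.008, -0.009]]
shut 285 [[0.004, -0.009, -0.009], [0.01, -0.003, -0.025], [0.01, 0.003, -0.024], [0.004, 0.008, -0.009]]
shut 291 [[0.006, -0.008, -0.022], [0.01, -0.003, -0.031], [0.01, 0.002, -
[... 189 characters left out ...]
0.041], [0.011, 0.002, -0.042], [0.01, 0.006, -0.041]]
shut 309 [[0.011, -0.006, -0.046], [0.011, -0.002, -0.046], [0.01, 0.002, -0.046], [0.011, 0.006, -0.046]]
shut 315 [[0.013, -0.006, -0.055], [0.009, -0.002, -0.047], [0.009, 0.002, -0.047], [0.013, 0.006, -0.055]]
shut 321 [[0.011, -0.006, -0.056], [0.011, -0.002, -0.056], [0.012, 0.002, -0.057], [0.012, 0.005, -0.057]]
shut 327 [[0.011, -0.006, -0.059], [0.009, -0.002, -0.055], [0.009, 0.002, -0.056], [0.012, 0.005, -0.06]]
shut 333 [[0.011, -0.006, -0.063], [0.008, -0.002, -0.057], [0.007, 0.002, -0.056], [0.012, 0.005, -0.063]]
shut 339 [[0.011, -0.005, -0.066], [0.006, -0.002, -0.058], [0.005, 0.002, -0.056], [0.011, 0.005, -0.066]]
```

```bash
python3 - <<'E'
from h import *
im=grab('wrist');f=im['frame'].astype(int);P=cloud(im);v,u=np.indices(f.shape[:2])
R=(f[...,0]>100)&(f[...,1]<60)&(f[...,2]<60)&(u>280)&(u<360)&(v>235)&(v<300)
print(R.sum(),np.percentile(P[R],[5,50,95],0).round(4).tolist())
W=(u>270)&(u<370)&(v>180)&(v<235)&(f.min(-1)>110);print('post',np.median(P[W],0).round(4))
for r in range(236,300,5): print(r,f[r,320],P[r,320].round(3),f[r,345],P[r,345].round(3))
s=env.observe();print(s['position'],s['joint_efforts'].round(2),s['ft_force'],s['grip_width'])
for n in('side','scene'):
    i=grab(n);Q=cloud(i);g=i['frame'].astype(int)
    m=(g[...,2]>100)&(g[...,0]<80)&(abs(Q[...,0]-.62)<.06)&(Q[...,1]>0)&(Q[...,1]<.06)&(Q[...,2]>.05);print(n,'blue z',np.median(Q[m],0).round(4))
E
```

```text
764 [[0.6097, -0.0486, 0.0887], [0.6145, -0.0401, 0.1047], [0.6158, -0.0317, 0.1141]]
post [ 0.6388 -0.0377  0.0839]
236 [147 145 151] [ 0.624 -0.039  0.084] [143 143 146] [ 0.624 -0.053  0.082]
241 [205 214 221] [ 0.622 -0.039  0.085] [200 211 218] [ 0.622 -0.053  0.083]
246 [219 223 228] [ 0.619 -0.04   0.084] [242 210  81] [ 0.614 -0.055  0.065]
251 [195 191 200] [ 0.615 -0.04   0.083] [247 218  89] [ 0.61  -0.055  0.064]
256 [123  52  54] [ 0.616 -0.04   0.093] [57 57 64] [ 0.589 -0.061  0.01 ]
261 [131  52  53] [ 0.615 -0.04   0.1  ] [76 78 83] [ 0.586 -0.061  0.01 ]
266 [123  45  43] [ 0.616 -0.04   0.108] [63 64 69] [ 0.581 -0.061  0.008]
271 [231  53  56] [ 0.615 -0.04   0.113] [65 67 65] [ 0.573 -0.062 -0.   ]
276 [39 44 46] [ 0.615 -0.04   0.119] [65 63 61] [ 0.569 -0.063 -0.001]
281 [40 37 46] [ 0.615 -0.04   0.125] [60 56 54] [ 0.565 -0.063 -0.   ]
286 [32 31 33] [ 0.615 -0.04   0.13 ] [46 46 45] [ 0.612 -0.051  0.121]
291 [40 39 42] [ 0.615 -0.04   0.135] [39 35 37] [ 0.612 -0.05   0.127]
296 [34 28 36] [ 0.615 -0.04   0.14 ] [40 39 36] [ 0.612 -0.05   0.131]
[ 0.60490569 -0.03957769  0.10440961] [  0.   -52.56 -20.61  -0.     0.    -0.  ] [-0.62472332  0.03291979  0.09332318] -0.000231961579536554
side blue z [0.6248 0.0204 0.0833]
scene blue z [0.6282 0.0228 0.0819]
```

The fingertips really end about 13 mm behind the reported TCP instead of 17 mm ahead. In the wrist view the fingers end at row 276, world z 0.118, with TCP z at 0.104. They closed just above the knob and the pin is undisturbed. I'll open, go 30 mm lower and grip again.

Call:
move_arm:
  motion:
    - [[0, 0, 0], [0, 0, 0]]
    - [[0, 0, 0], [0, 0, 0]]
    - [[0, 0, 0], [0, 0, 0]]
    - [[0, 0, 0], [0, 0, 0]]
    - [[0, 0, 0], [0, 0, 0]]
    - [[0, 0, 0.3], [0, 0, 0]]
    - [[0, 0, 0.3], [0, 0, 0]]
    - [[0, 0, 0], [0, 0, 0]]
    - [[0, 0, 0], [0, 0, 0]]
  claw: 0.35

```text
time_s: 5.2
position: [0.6051, -0.0396, 0.0747]
tool_rot: [[0.999, 0.05, -0.0], [0.05, -0.999, 0.0], [-0.0, -0.0, -1.0]]
ft_force: [0.2, -0.1, 0.2]
grip_width: 0.0555
gripper_force: 0.0
```

Call:
move_arm:
  motion:
    - [[0, 0, 0], [0, 0, 0]]
    - [[0, 0, 0], [0, 0, 0]]
    - [[0, 0, 0], [0, 0, 0]]
    - [[0, 0, 0], [0, 0, 0]]
    - [[0, 0, 0], [0, 0, 0]]
    - [[0, 0, 0], [0, 0, 0]]
  claw: 1
  force: 40

```text
time_s: 5.8
position: [0.6052, -0.0397, 0.0752]
tool_rot: [[0.999, 0.051, 0.001], [0.051, -0.999, -0.0], [0.001, 0.0, -1.0]]
ft_force: [-0.6, 0.5, 6.3]
grip_width: 0.0204
gripper_force: 39.2
```

Call:
move_arm:
  motion:
    - [[0, 0, -0.3], [0, 0, 0]]
    - [[0, 0, -0.4], [0, 0, 0]]
    - [[0, 0, -0.4], [0, 0, 0]]
    - [[0, 0, -0.36], [0, 0, 0]]
    - [[0, 0, 0], [0, 0, 0]]
    - [[0, 0, 0], [0, 0, 0]]
    - [[0.05, -0.4, 0], [0, 0, 0]]
    - [[0.05, -0.4, 0], [0, 0, 0]]
    - [[0.05, -0.4, 0], [0, 0, 0]]
    - [[0, -0.16, 0], [0, 0, 0]]
    - [[0, 0, 0], [0, 0, 0]]
    - [[0, 0, 0], [0, 0, 0]]
    - [[0, 0, 0], [0, 0, 0]]

```text
time_s: 7.1
position: [0.6089, 0.0278, 0.1472]
tool_rot: [[0.999, 0.05, -0.0], [0.05, -0.999, -0.0], [-0.0, 0.0, -1.0]]
ft_force: [-0.1, -0.2, -0.8]
grip_width: 0.0205
gripper_force: 39.2
```

```bash
python3 - <<'E'
from h import *
s=env.observe();print(s['position'],s['grip_width'],s['gripper_force'],s['ft_force'])
a=grab('wrist');b=grab('side');c=grab('scene')
cr=lambda f,x,y,w,h:cv2.resize(f[y:y+h,x:x+w],(400,300),interpolation=cv2.INTER_CUBIC)
save('up',np.vstack([np.hstack([cv2.resize(a['frame'],(400,300)),cr(b['frame'],370,165,200,150)]),np.hstack([cr(c['frame'],340,150,120,90),cr(a['frame'],240,200,160,120)])]))
for n,im in(('w',a),('side',b),('scene',c)):
    f=im['frame'].astype(int);P=cloud(im)
    R=(f[...,0]>100)&(f[...,1]<60)&(f[...,2]<60)&(abs(P[...,0]-.61)<.04)&(abs(P[...,1]-.0285)<.03)&(P[...,2]>.12)
    x=P[R]; 
    if len(x)>3: print(n,len(x),x.mean(0).round(4),np.percentile(x,[2,98],0).round(4).tolist())
E
```

```text
[0.60893247 0.02779699 0.14716175] 0.020507825732496075 39.17033046175675 [-0.14567276 -0.17390699 -0.83773754]
w 3365 [0.6124 0.0279 0.1812] [[0.6002, 0.0185, 0.1599], [0.6197, 0.0371, 0.1868]]
side 177 [0.6026 0.0264 0.1752] [[0.5975, 0.0188, 0.1579], [0.6164, 0.0356, 0.1867]]
scene 49 [0.5987 0.0293 0.1732] [[0.5957, 0.0233, 0.1587], [0.6017, 0.0343, 0.1846]]
```

View pics/up.png

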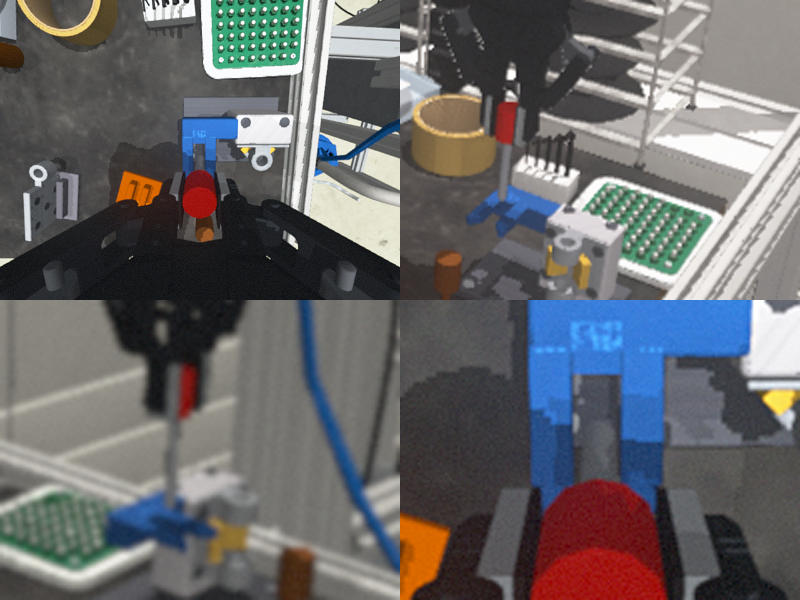

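The picture shows the pin hanging straight in the gripper over the blue notch, with its shank in line with the gap between the prongs. I'll lower it.

Call:
move_arm:
  motion:
    - [[0, -0.01, 0.3], [0, 0, 0]]
    - [[0, 0, 0.3], [0, 0, 0]]
    - [[0, 0, 0.3], [0, 0, 0]]
    - [[0, 0, 0.3], [0, 0, 0]]
    - [[0, 0, 0.2], [0, 0, 0]]
    - [[0, 0, 0], [0, 0, 0]]
    - [[0, 0, 0], [0, 0, 0]]

```text
time_s: 7.95
position: [0.6092, 0.029, 0.0779]
tool_rot: [[0.999, 0.05, 0.0], [0.05, -0.999, -0.0], [0.0, 0.0, -1.0]]
ft_force: [-0.1, -1.1, 0.3]
grip_width: 0.0206
gripper_force: 39.2
```

Call:
move_arm:
  motion:
    - [[0, 0, 0.04], [0, 0, 0]]
    - [[0, 0, 0], [0, 0, 0]]
    - [[0, 0, 0], [0, 0, 0]]

```text
time_s: 8.25
position: [0.609, 0.0292, 0.0757]
tool_rot: [[0.999, 0.051, 0.0], [0.051, -0.999, -0.0], [0.0, 0.0, -1.0]]
ft_force: [0.4, 0.2, -0.2]
grip_width: 0.0203
gripper_force: 39.2
```

Call:
move_arm:
  motion:
    - [[0, 0, 0], [0, 0, 0]]
    - [[0, 0, 0], [0, 0, 0]]
    - [[0, 0, 0], [0, 0, 0]]
    - [[0, 0, 0], [0, 0, 0]]
    - [[0, 0, 0], [0, 0, 0]]
    - [[0, 0, 0], [0, 0, 0]]
  claw: 0.4

```text
time_s: 8.85
position: [0.609, 0.0292, 0.0754]
tool_rot: [[0.999, 0.051, 0.0], [0.051, -0.999, 0.0], [0.0, -0.0, -1.0]]
ft_force: [0.3, -0.1, -0.4]
grip_width: 0.0511
gripper_force: 0.0
```

```bash
python3 - <<'E'
from h import *
for n in('wrist','side'):
    im=grab(n);f=im['frame'].astype(int);P=cloud(im)
    R=(f[...,0]>100)&(f[...,1]<60)&(f[...,2]<60)&(abs(P[...,0]-.61)<.04)&(abs(P[...,1]-.0285)<.03)&(P[...,2]>.08)
    x=P[R]; 
    if len(x)>3: print(n,len(x),x.mean(0).round(4),np.percentile(x,[2,98],0).round(4).tolist())
E
```

```text
wrist 3078 [0.6121 0.0291 0.11  ] [[0.6003, 0.0199, 0.0881], [0.6197, 0.0382, 0.1149]]
side 223 [0.604  0.0259 0.1035] [[0.5974, 0.0178, 0.0866], [0.6176, 0.0367, 0.1148]]
```

Call:
move_arm:
  motion:
    - [[0, 0, -0.3], [0, 0, 0]]
    - [[0, 0, -0.6], [0, 0, 0]]
    - [[0, 0, -0.8], [0, 0, 0]]
    - [[0, 0, -0.5], [0, 0, 0]]
    - [[-0.337, -0.86, 0], [0, 0, 0]]
    - [[-0.337, -0.86, 0], [0, 0, 0]]
    - [[-0.337, -0.86, 0], [0, 0, 0]]
    - [[-0.337, -0.86, 0], [0, 0, 0]]
    - [[-0.337, -0.86, 0], [0, 0, 0]]
    - [[0, 0, 0], [0, 0, 0.63]]
    - [[0, 0, 0], [0, 0, 0.63]]
    - [[0, 0, 0], [0, 0, 0]]
    - [[0, 0, 0], [0, 0, 0]]
    - [[0, 0, 0], [0, 0, 0]]

```text
time_s: 10.35
position: [0.5141, 0.2394, 0.1854]
tool_rot: [[0.992, -0.124, -0.0], [-0.124, -0.992, -0.0], [-0.0, 0.0, -1.0]]
ft_force: [-0.4, 1.0, 0.7]
grip_width: 0.0511
gripper_force: 0.0
```

```bash
python3 - <<'E'
from h import *
s=env.observe();print(s['position'],np.array(s['tool_rot']).round(4).tolist())
im=grab('wrist');f=im['frame'].astype(int);P=cloud(im);save('leaf',im['frame'])
near=(abs(P[...,0]-.52)<.09)&(abs(P[...,1]-.24)<.05)
k=P[near&(P[...,2]>.062)&(P[...,2]<.0685)];q=(k[:,:2]*1000).astype(np.float32)
l=cv2.fitLine(q,cv2.DIST_L2,0,.01,.01).ravel();print(len(q),l,np.degrees(np.arctan(l[1]/l[0])),cv2.minAreaRect(q),np.median(k[:,2]))
r=P[near&(P[...,0]>.545)&(P[...,2]>.0435)&(P[...,2]<.050)];q=(r[:,:2]*1000).astype(np.float32);print('ring',len(q),cv2.minEnclosingCircle(q),np.percentile(q,[1,99],0),np.median(r[:,2]))
v,u=np.indices(f.shape[:2])
R=(f[...,0]>100)&(f[...,1]<60)&(f[...,2]<60)&(abs(P[...,0]-.61)<.04)&(abs(P[...,1]-.0285)<.03)&(P[...,2]>.08)
if R.sum():print('pin',np.percentile(P[R],[2,98],0).round(4).tolist())
E
```

```text
[0.51407728 0.23937413 0.18542013] [[0.9923, -0.1239, -0.0], [-0.1239, -0.9923, -0.0], [-0.0, 0.0, -1.0]]
725 [ 9.92258966e-01 -1.24185726e-01  5.10295380e+02  2.41372559e+02] -7.1337347 ((509.3134460449219, 241.4734344482422), (6.894186973571777, 69.299560546875), 82.84403991699219) 0.06592484107734597
ring 500 ((558.6284790039062, 235.43321228027344), 14.452888488769531) [[545.51919678 224.20651093]
 [572.58151672 245.93984131]] 0.045781624456882
pin [[0.5996, 0.0329, 0.0866], [0.6184, 0.041, 0.1147]]
```

View pics/leaf.png

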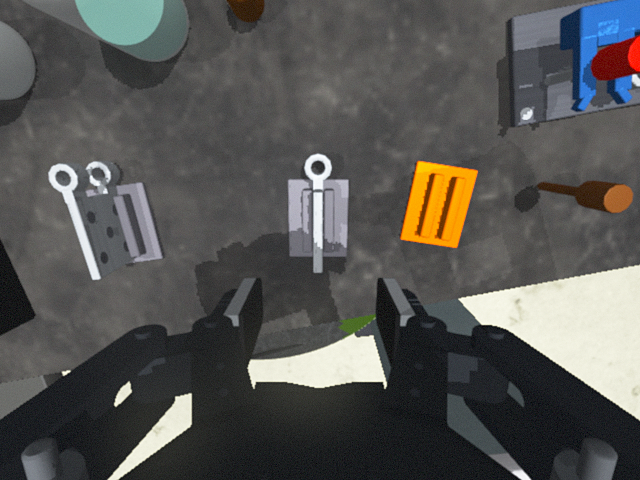

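The view shows the single-knuckle leaf's ring at (318,167), with its plate running down to (318,270), in line with and centred between the fingers. The two-knuckle leaf is at left (80,220). I'll descend and grip.

Call:
move_arm:
  motion:
    - [[0, -0.028, 0.6], [0, 0, 0]]
    - [[0, 0, 0.8], [0, 0, 0]]
    - [[0, 0, 0.8], [0, 0, 0]]
    - [[0, 0, 0.6], [0, 0, 0]]
    - [[0, 0, 0.38], [0, 0, 0]]
    - [[0, 0, 0], [0, 0, 0]]
    - [[0, 0, 0], [0, 0, 0]]

```text
time_s: 11.1
position: [0.5146, 0.241, 0.027]
tool_rot: [[0.992, -0.125, 0.001], [-0.125, -0.992, 0.0], [0.001, -0.0, -1.0]]
ft_force: [-0.9, -1.6, 0.3]
grip_width: 0.051
gripper_force: 0.0
```

Call:
move_arm:
  motion:
    - [[0, 0, 0], [0, 0, 0]]
    - [[0, 0, 0], [0, 0, 0]]
    - [[0, 0, 0], [0, 0, 0]]
    - [[0, 0, 0], [0, 0, 0]]
    - [[0, 0, 0], [0, 0, 0]]
    - [[0, 0, 0], [0, 0, 0]]
    - [[0, 0, 0], [0, 0, 0]]
  claw: 1
  force: 70

```text
time_s: 11.8
position: [0.5146, 0.2411, 0.0274]
tool_rot: [[0.992, -0.125, 0.002], [-0.125, -0.992, 0.0], [0.002, -0.001, -1.0]]
ft_force: [-0.7, 0.2, 6.1]
grip_width: 0.0065
gripper_force: 69.2
```

Call:
move_arm:
  motion:
    - [[0, 0, -0.2], [0, 0, 0]]
    - [[0, 0, -0.5], [0, 0, 0]]
    - [[0, 0, -0.7], [0, 0, 0]]
    - [[0, 0, -0.8], [0, 0, 0]]
    - [[0, 0, 0], [0, 0, 0]]
    - [[0, 0, 0], [0, 0, 0]]
    - [[0, 0, 0], [0, 0, 0]]

```text
time_s: 12.5
position: [0.5133, 0.2409, 0.1353]
tool_rot: [[0.992, -0.125, -0.003], [-0.125, -0.992, -0.001], [-0.002, 0.001, -1.0]]
ft_force: [0.4, -0.3, -1.6]
grip_width: 0.0062
gripper_force: 68.4
```

```bash
cat >> h.py <<'E'
def leaf(im,s):
    "leaf plate-top line and knuckle ring in tool coordinates (mm)"
    R=np.array(s['tool_rot']);t=(cloud(im)-s['position'])@R*1000
    zt=-(39) # plate top expected near tool z
    m=(abs(t[...,1])<7)&(t[...,0]>-50)&(t[...,0]<32)&(abs(t[...,2]+39)<5)
    k=t[m];l=cv2.fitLine(k[:,:2].astype(np.float32),cv2.DIST_L2,0,.01,.01).ravel()
    A=k[k[:,0]>14]
    print('plate',len(k),'line',l.round(3),'z',np.median(k[:,2]).round(2),'z front',np.median(A[:,2]).round(2),'x',np.percentile(k[:,0],[1,99]).round(1))
    m=(abs(t[...,1])<20)&(t[...,0]>30)&(t[...,0]<65)&(abs(t[...,2]+18.5)<4)
    k=t[m];print('ring',len(k),np.percentile(k,[1,99],0).round(1).tolist(),'z',np.median(k[:,2]).round(2),cv2.minEnclosingCircle(k[:,:2].astype(np.float32)))
E
python3 - <<'E'
from h import *
s=env.observe();print(s['position'],np.array(s['tool_rot']).round(4).tolist(),s['gripper_force'],s['ft_force'])
im=grab('wrist');leaf(im,s)
E
```

```text
[0.51330847 0.24087083 0.13532064] [[0.9921, -0.125, -0.0025], [-0.125, -0.9922, -0.0006], [-0.0024, 0.0009, -1.0]] 68.35669040679932 [ 0.37095334 -0.27521132 -1.63611468]
plate 3063 line [ 1.000e+00 -1.000e-03  4.327e+00 -1.300e-02] z -38.35 z front -38.17 x [-26.9  29.9]
ring 2350 [[30.5, -11.0, -19.6], [58.9, 10.9, -15.6]] z -18.1 ((44.743377685546875, -0.23537082970142365), 15.071398735046387)
```

Call:
move_arm:
  motion:
    - [[0, 0, 0], [0, 0, -0.634]]
    - [[0, 0, 0], [0, 0, -0.634]]
    - [[-0.026, 0.5, 0], [0, 0, 0]]
    - [[-0.026, 0.75, 0], [0, 0, 0]]
    - [[-0.026, 0.75, 0], [0, 0, 0]]
    - [[-0.026, 0.75, 0], [0, 0, 0]]
    - [[-0.026, 0.75, 0], [0, 0, 0]]
    - [[-0.026, 0.75, 0], [0, 0, 0]]
    - [[-0.026, 0.75, 0], [0, 0, 0]]
    - [[-0.026, 0.7, 0], [0, 0, 0]]
    - [[0, 0, 0], [0, 0, 0]]
    - [[0, 0, 0], [0, 0, 0]]
    - [[0, 0, 0], [0, 0, 0]]

```text
time_s: 13.85
position: [0.5181, -0.0432, 0.1358]
tool_rot: [[0.999, 0.052, -0.001], [0.052, -0.999, 0.001], [-0.001, -0.001, -1.0]]
ft_force: [-0.5, 0.8, -1.6]
grip_width: 0.0064
gripper_force: 68.7
```

```bash
python3 - <<'E'
from h import *
s=env.observe();print(s['position'],np.array(s['tool_rot']).round(4).tolist(),s['gripper_force'],s['ft_force'])
im=grab('wrist');leaf(im,s);save('pre',im['frame'])
f=im['frame'].astype(int);P=cloud(im)
# upper jamb knuckle top: z~.084 near axis, excluding post
c,sn=np.cos(np.radians(3)),np.sin(np.radians(3));d=P[...,:2]-[.6045,-.040];j=np.stack([d[...,0]*c+d[...,1]*sn,-d[...,0]*sn+d[...,1]*c],-1)*1000
m=(abs(P[...,2]-.084)<.004)&(j[...,0]>-18)&(j[...,0]<11)&(abs(j[...,1])<17)
k=j[m];print('knuckle jamb frame',len(k),np.percentile(k,[1,99],0).round(1).tolist(),cv2.minEnclosingCircle(k[k[:,0]<8].astype(np.float32)),np.median(P[m][:,2]))
m=(abs(P[...,2]-.084)<.004)&(j[...,0]>22)&(j[...,0]<60)&(abs(j[...,1])<36)&(f.min(-1)>90)
k=j[m];print('post',len(k),np.percentile(k,[.5,99.5],0).round(1).tolist(),cv2.minAreaRect(k.astype(np.float32)))
R=(f[...,0]>100)&(f[...,1]<60)&(f[...,2]<60)&(abs(j[...,0]-8)<30)&(abs(j[...,1]-68)<30)&(P[...,2]>.109)
k=j[R];print('pin jamb frame',len(k),cv2.minEnclosingCircle(k.astype(np.float32)) if len(k) else 0)
E
```

```text
[ 0.51810114 -0.04320963  0.13582945] [[0.9986, 0.0524, -0.0014], [0.0524, -0.9986, 0.0007], [-0.0014, -0.0008, -1.0]] 68.70469808578491 [-0.54348306  0.82546827 -1.55430203]
plate 3049 line [ 1.000e+00 -1.000e-03  4.327e+00 -7.900e-02] z -38.34 z front -38.17 x [-26.6  29.9]
ring 2350 [[30.4, -11.0, -19.7], [59.1, 10.8, -15.5]] z -18.1 ((44.789913177490234, -0.27891165018081665), 15.044292449951172)
knuckle jamb frame 1073 [[-11.0, -10.6], [10.9, 11.2]] ((0.4312748908996582, 0.26433470845222473), 12.0027494430542) 0.08345050147341651
post 5986 [[22.1, -29.0], [50.0, 28.6]] ((36.2309684753418, 0.2947978973388672), (28.448158264160156, 59.835426330566406), 0.023802442476153374)
pin jamb frame 1670 ((7.836950302124023, 68.90164947509766), 10.999059677124023)
```

View pics/pre.png

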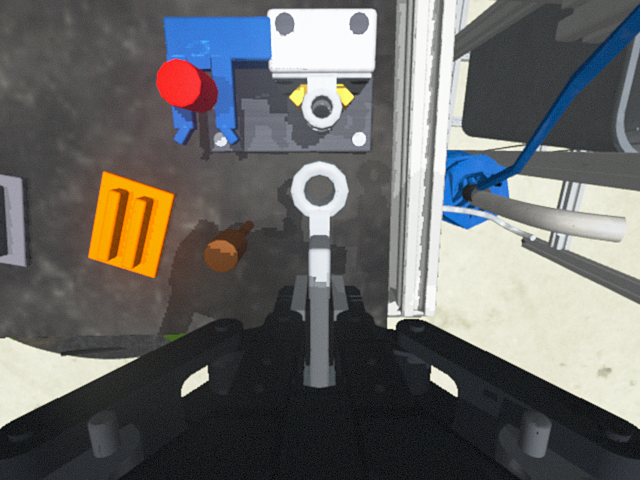

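The picture shows the leaf's knuckle (320,190) facing the jamb's upper knuckle (322,105), with the red pin still hanging in the notch at about (187,85). The leaf has to go 1.2 mm along tool +y. I'll lower it in front of the gap.

Call:
move_arm:
  motion:
    - [[0, 0.024, 0.3], [0, 0, 0]]
    - [[0, 0, 0.5], [0, 0, 0]]
    - [[0, 0, 0.5], [0, 0, 0]]
    - [[0, 0, 0.34], [0, 0, 0]]
    - [[0, 0, 0.2], [0, 0, 0]]
    - [[0, 0, 0], [0, 0, 0]]
    - [[0, 0, 0], [0, 0, 0]]
    - [[0, 0, 0], [0, 0, 0]]

```text
time_s: 14.7
position: [0.519, -0.0453, 0.0453]
tool_rot: [[0.999, 0.052, 0.002], [0.052, -0.999, -0.001], [0.002, 0.001, -1.0]]
ft_force: [-0.6, 0.2, -3.1]
grip_width: 0.007
gripper_force: 68.6
```

```bash
cat > m.py <<'E'
from h import *
s=env.observe();print(s['position'].round(4),np.array(s['tool_rot']).round(4).tolist(),s['gripper_force'],s['ft_force'].round(2))
im=grab('wrist');leaf(im,s);P=cloud(im)
c,sn=np.cos(np.radians(3)),np.sin(np.radians(3));d=P[...,:2]-[.6045,-.040];j=np.stack([d[...,0]*c+d[...,1]*sn,-d[...,0]*sn+d[...,1]*c],-1)*1000
m=(abs(P[...,2]-.084)<.004)&(j[...,0]>-18)&(j[...,0]<7)&(abs(j[...,1])<17)
k=j[m]
if len(k): print('knuckle',len(k),np.percentile(k,[1,99],0).round(1).tolist(),cv2.minEnclosingCircle(k.astype(np.float32)),np.median(P[m][:,2]))
p=s['position']+np.array(s['tool_rot'])@[.047,0,-.0082];d=p[:2]-[.6045,-.040];print('leaf jamb xyz',(d@[c,sn]*1000).round(2),(d@[-sn,c]*1000).round(2),p[2].round(4))
E
python3 m.py
```

```text
[ 0.519  -0.0453  0.0453] [[0.9986, 0.052, 0.0017], [0.052, -0.9986, -0.0006], [0.0017, 0.0006, -1.0]] 68.6484682559967 [-0.59  0.24 -3.07]
plate 3063 line [ 1.    -0.     4.371 -0.071] z -38.36 z front -38.18 x [-26.8  29.9]
ring 2344 [[30.4, -10.9, -19.7], [58.9, 10.8, -15.6]] z -18.04 ((44.750823974609375, -0.04028294235467911), 15.053887367248535)
knuckle 2859 [[-10.8, -10.8], [6.9, 11.1]] ((0.462928831577301, 0.2783080041408539), 11.965279579162598) 0.08343197126060992
leaf jamb xyz -38.62 -0.81 0.0536
```

Call:
move_arm:
  motion:
    - [[0.2, -0.012, 0.028], [0, 0, 0]]
    - [[0.2, 0, 0], [0, 0, 0]]
    - [[0.16, 0, 0], [0, 0, 0]]
    - [[0.12, 0, 0], [0, 0, 0]]
    - [[0, 0, 0], [0, 0, 0]]
    - [[0, 0, 0], [0, 0, 0]]
    - [[0, 0, 0], [0, 0, 0]]

```text
time_s: 15.45
position: [0.5521, -0.0429, 0.043]
tool_rot: [[0.999, 0.052, -0.0], [0.052, -0.999, 0.0], [-0.0, -0.0, -1.0]]
ft_force: [-0.1, 0.4, -2.5]
grip_width: 0.0068
gripper_force: 68.6
```

```bash
python3 m.py
```

```text
[ 0.5521 -0.0429  0.043 ] [[0.9987, 0.0516, -0.0005], [0.0516, -0.9987, 0.0001], [-0.0005, -0.0001, -1.0]] 68.64714503288269 [-0.07  0.39 -2.51]
plate 3058 line [ 1.00e+00 -1.00e-03  4.37e+00 -6.90e-02] z -38.35 z front -38.21 x [-26.9  29.9]
ring 1287 [[30.3, -19.0, -22.5], [64.8, 18.4, -16.6]] z -19.19 ((51.74798583984375, -0.25067266821861267), 21.87175941467285)
knuckle 2222 [[-10.4, -11.0], [6.8, 11.1]] ((0.4822319746017456, 0.12031558901071548), 11.939212799072266) 0.08354563649993513
leaf jamb xyz -5.45 -0.21 0.0512
```

Call:
move_arm:
  motion:
    - [[0.05, -0.006, -0.01], [0, 0, 0]]
    - [[0.04, 0, 0], [0, 0, 0]]
    - [[0, 0, 0], [0, 0, 0]]
    - [[0, 0, 0], [0, 0, 0]]
    - [[0, 0, 0], [0, 0, 0]]

```text
time_s: 16.0
position: [0.5568, -0.0424, 0.0435]
tool_rot: [[0.999, 0.052, -0.0], [0.052, -0.999, 0.0], [-0.0, -0.0, -1.0]]
ft_force: [0.7, -0.2, -1.4]
grip_width: 0.0071
gripper_force: 68.6
```

Call:
move_arm:
  motion:
    - [[0.02, 0, 0], [0, 0, 0]]
    - [[0, 0, 0], [0, 0, 0]]
    - [[0, 0, 0], [0, 0, 0]]
    - [[0, 0, 0], [0, 0, 0]]

```text
time_s: 16.4
position: [0.5579, -0.0424, 0.0435]
tool_rot: [[0.999, 0.052, 0.0], [0.052, -0.999, 0.0], [0.0, -0.0, -1.0]]
ft_force: [0.2, -0.0, -2.1]
grip_width: 0.0068
gripper_force: 68.7
```

Call:
move_arm:
  motion:
    - [[0.02, 0, 0], [0, 0, 0]]
    - [[0, 0, 0], [0, 0, 0]]
    - [[0, 0, 0], [0, 0, 0]]
    - [[0, 0, 0], [0, 0, 0]]

```text
time_s: 16.8
position: [0.5579, -0.0423, 0.0435]
tool_rot: [[0.999, 0.052, -0.002], [0.052, -0.999, 0.0], [-0.002, -0.0, -1.0]]
ft_force: [-5.5, -1.4, 1.2]
grip_width: 0.0064
gripper_force: 69.2
```

Call:
move_arm:
  motion:
    - [[0.01, 0, 0], [0, 0, 0]]
    - [[0, 0, 0], [0, 0, 0]]
    - [[0, 0, 0], [0, 0, 0]]
    - [[0, 0, 0], [0, 0, 0]]
    - [[0, 0, 0], [0, 0, 0]]

```text
time_s: 17.3
position: [0.5579, -0.0423, 0.0435]
tool_rot: [[0.999, 0.052, -0.003], [0.052, -0.999, 0.0], [-0.003, -0.0, -1.0]]
ft_force: [-7.0, -1.8, 3.2]
grip_width: 0.0067
gripper_force: 69.5
```

```bash
python3 m.py; python3 - <<'E'
from h import *
a=grab('wrist');b=grab('side');c=grab('scene')
cr=lambda f,x,y,w,h:cv2.resize(f[y:y+h,x:x+w],(400,300),interpolation=cv2.INTER_CUBIC)
save('end',np.vstack([np.hstack([cv2.resize(a['frame'],(400,300)),cr(b['frame'],380,220,140,105)]),np.hstack([cr(c['frame'],350,180,100,75),cr(a['frame'],200,130,200,150)])]))
E
```

```text
[ 0.5579 -0.0423  0.0435] [[0.9987, 0.0517, -0.0035], [0.0517, -0.9987, 0.0001], [-0.0035, -0.0003, -1.0]] 69.47286486625671 [-7.02 -1.83  3.17]
plate 3050 line [ 1.000e+00 -1.000e-03  4.359e+00 -7.800e-02] z -38.38 z front -38.24 x [-26.8  29.9]
ring 1143 [[30.2, -18.8, -22.5], [61.5, 18.8, -15.8]] z -21.63 ((50.1408576965332, -0.05826014280319214), 20.380725860595703)
knuckle 2223 [[-17.6, -11.0], [6.8, 11.1]] ((-3.846344232559204, 0.20134364068508148), 14.617311477661133) 0.0835269723925359
leaf jamb xyz 0.39 0.09 0.0516
```

View pics/end.png

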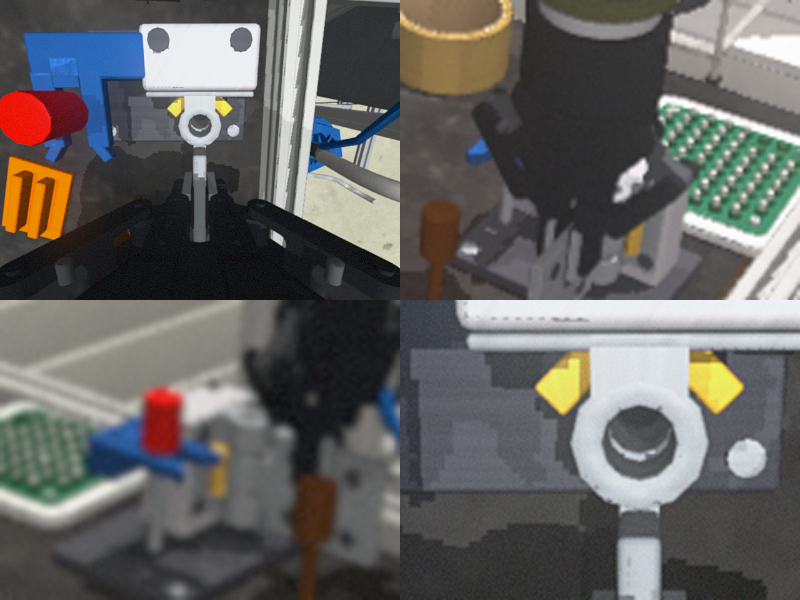

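The leaf is seated in the V. The holes line up in the crop at (640,440), the leaf is at height 51.6 mm with 7 N on the saddle, and the red pin is upright in the notch. I'm handing it in.

```bash
python3 -c "
from rig import env
print(env.close_job())"
```

```text
the job is handed in; nothing more can be done
None
```

The pin hangs in the blue notch, let go, and the matching leaf is seated against the brass V between the jamb knuckles, still gripped. The job is handed in, but the hand-in returned no verdict.

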